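Hold the cup carrier in the reader's corner

TASK

Slide the specimen-cup carrier across the steel deck, without lifting it, into the corner of the label reader, its long side against the long stop and one end against the side stop. The reader works only while both sprung plungers are pressed in, so push the carrier flush against both stops and finish while still holding it pressed there. Leave the loose cups and the bottle where they stand.

Things in the scene. Friction and masses are not known exactly. Their poses are not given: they have to be found in the camera images.
- carrier: Loose grey plastic cup carrier: base 80 mm (its x) by 150 mm (its y), top 40 mm above the deck, on four slippery feet 3 mm high; a grip bar stands in its middle and a red-lidded cup (lid 48 mm across, top 90 mm up) is fixed 48 mm from the middle at each y end. Origin: centre of its underside; z up. Ends alike, either may lead. 0.24 to 0.5 kg. Starts right (-y) of the reader.
- grip_bar_top (a point): Centre of the top of the carrier's grip bar, 95 mm above the carrier's underside. The bar is 24 mm thick along the carrier's x (grip it across this; the faces are free on both sides) and 36 mm along its y, and rises 55 mm above the base; the cup lids start 6 mm beyond its y ends.
- station: The fixed reading station. Origin: on the deck, at the point where the faces of the two stops would meet (the inner corner). Its x points square into the long stop, its y points along the long stop towards the side stop; z up. The carrier belongs on the side of -x, -y. A white reader box, 55 mm high, stands behind the long stop (45 to 100 mm from the long stop's face).
- home (a point): Point on the deck where the carrier's origin lies when it is flush against both stops: 40 mm (station -x) from the long stop's face and 75 mm (station -y) from the side stop's face; its axes are the station's, and the carrier's y axis is then along its y (either way round).
- stop_long: The fixed long stop, an aluminium bar 36 mm high, 25 mm thick; its face is the plane station x = 0 and spans station y = -140 to -10 mm. Origin and axes: the station's.
- stop_side: The fixed side stop, an aluminium bar 36 mm high, 25 mm thick; its face is the plane station y = 0 and spans station x = -70 to -10 mm. Origin and axes: the station's.
- plunger_long (a joint): Travel of the round-nosed steel plunger in the middle of the long stop's face, 24 mm above the deck: 0 when out (nose 4 mm proud of the face), 0.004 when pressed level with the face. Its spring pushes back with 3 N when out and 4.6 N when level.
- plunger_side (a joint): The same for the plunger in the middle of the side stop's face (station x = -40 mm). Stops and plungers are polished and slippery.
- cup_a: Loose lidded specimen cup, 54 mm across, 60 mm high, a bystander; origin at the centre of its underside.
- cup_b: Another loose lidded specimen cup of the same kind, a bystander.
- bottle: Loose closed white bottle, 60 mm across, 130 mm high, a bystander; origin at the centre of its underside.

How it is judged:
By the outcome, as a careful person would: the job done as asked, in the order asked, and still so for the second after the job is handed in, while the arm keeps its last pose, push and grip.
It also fails if it takes over 61 s, if anything falls off the work surface, if the arm or the gripper's body presses on something with over 40 N, if the wrist force passes 120 N, or if a joint passes its speed limit or range.

ROBOT

A 6-joint arm with a two-finger parallel gripper is mounted at the origin on the work surface. World frame = base frame: x ahead of the robot, y to its left, z up, the work surface at z = 0. Lengths are in mm, angles in rad, forces in N, time in s.
With the tool pointing down it reaches from about 350 to 875 mm from the base axis. Payload 4.2 kg.
Tool frame: the origin (TCP) lies on the centre line of the jaws, within the pads' length; the fingertips stand 25 mm ahead of it and the grasp point (between the pads) lies 6 mm ahead of it; z points along the fingers, y is the direction in which the jaws open and shut (so a half turn about z gives the same grasp; the last joint's range is limited). The gripper opens to 85 mm and grips with 20 to 120 N. Pads are 22 mm wide; open, the fingers measure 114 mm over their backs; the gripper's body (76 mm by 85 mm) begins 54 mm behind the grasp point. The pads swing forward as they close: fully open they stand 13 mm farther back than shut.
Start: joints at [-0.907, 0.385, 0.008, 0, -1.194, -0.259], TCP at [246.16, -574.46, 256.312] pointing down, gripper open.
Joint ranges: [-3.14, 3.14], [-1.21, 2.06], [-1.07, 1.41], [-3.16, 2.05], [-2.99, -0.16], [-3.1, 3.1]. Speed limits (rad/s): [2.79, 2.79, 3.14, 3.14, 3.14, 3.14].

INTERFACE

Orientations are given as a unit quaternion [x, y, z, w].
In Python, from bench import arm gives the robot as it stands.
- The arm moves only by the tool drive_tool, never from a script. Its argument "plan" is a list of rows, each a list of 2 entries, a list of its own where there are three numbers: the shift along the tool's x, y, z in m, then the turn about the tool's z in degrees. A call has 1 to 12 rows; each row shifts and turns the commanded pose from where the row before left it, along the tool's axes as they then stand; what a row does not reach is not made up. A row lasts 1/8 s, in which the tool goes at most 62.5 mm and 10.7 degrees, less where a joint would pass 70% of its speed; a pose out of reach is approached as far as the arm can. A call with a gripper value outside its range is refused whole. "fingers" is the closure, from -1 (fully open) to 1 (shut), so that 0 is half open, set as the call begins (left out, the last holds). The fingers move at their own pace and stop on an object; the grip force is fixed at half the most. Time passes only in rows, so rows that do not move let the fingers close. It gives the time, the measured TCP pose, the force and the opening at its end, in the units of the state.
- arm.read_state(): the state, without advancing time (a new reading comes with each control period).
- arm.get_image(name): name is "scene" or "top" or "wrist"; returns a dict with "image" (420x560x3 uint8, red, green, blue), "K" (3x3 intrinsics, pixels), "R" (3x3) and "t" (3): a world point X has camera coordinates R X + t. Camera axes: x right, y down, z forward; pixel columns grow to the right and rows downward; lengths in mm; the calibration is good to about 2 mm. A picture is of the moment at which its call begins. There is no depth.
- arm.job_done(): hands the job in, once; it reports no verdict.
The state is a dict: "clock": time; "joints": joint angles; "joint_vel": joint speeds; "joint_efforts": joint torques, N m; "position": TCP position; "ee_rot": TCP orientation; "contact_force": force on the tool from outside, world axes, zero at the start; "wrist_torque": the same for the moment, N m; "gripper_width": finger opening in mm.
Only numpy, scipy, OpenCV 4.12 (cv2) and the standard library are available. Lean on these libraries where they do the work, as an engineer would, in place of code of your own. Each camera call takes 0.05 s, during which the arm holds its last target.

## Working session

There is one attempt and no reset: what is moved stays moved. The work goes in short steps, Python scripts to look and compute and a tool call to move; the robot and the scene stay as the last step left them, time stands still between calls to the robot, and variables do not carry over. Pictures are saved under pics/ and viewed, and the job is handed in when it is done.

Besides the shell and the picture viewer there is one more tool, called after "Emit:" as name([rows], argument=value, ...), one row to a line, values as JSON. drive_tool: Moves the arm, as the interface text tells. Its arguments: {"type":"object","properties":{"plan":{"type":"array"},"fingers":{"type":"number"}},"required":["plan"]}

```bash
mkdir -p pics; ls
python3 - <<'E'
from bench import arm
import cv2, numpy as np
for n in ["scene","top"]:
    d=arm.get_image(n); cv2.imwrite(f"pics/{n}0.png",d["image"][:,:,::-1]); np.savez(f"{n}0.npz",**d)
    print(n,d["K"].tolist(),np.round(d["R"],4).tolist(),d["t"])
print(arm.read_state())
E
```

```text
pics
scene [[491.3866736823597, 0.0, 280.6384348941643], [0.0, 491.3866736823597, 200.9534722102692], [0.0, 0.0, 1.0]] [[-0.3743, 0.9272, 0.0153], [0.549, 0.2349, -0.8021], [-0.7473, -0.2918, -0.597]] [ 134.89166644 -261.75422195 1727.05086981]
top [[504.31882112806306, 0.0, 281.29607485074604], [0.0, 504.31882112806306, 215.29307575824333], [0.0, 0.0, 1.0]] [[0.029, -0.9994, -0.0192], [-0.993, -0.0266, -0.1153], [0.1147, 0.0224, -0.9931]] [  66.68753474  562.13186597 1529.81110229]
{'clock': 0.1, 'joints': array([-9.07419635e-01,  3.85461886e-01,  6.78782821e-03, -4.36617508e-04,
       -1.19401138e+00, -2.58596345e-01]), 'joint_vel': array([ 0.0004205 , -0.00188676,  0.0041759 ,  0.00192164,  0.00180978,
       -0.000783  ]), 'joint_efforts': array([-2.26022712e-03, -3.93318164e+01,  1.88928312e+01,  4.19803396e+00,
       -2.61668894e-03,  1.01701031e-05]), 'position': array([ 245.96934863, -574.05612979,  255.35133794]), 'ee_rot': array([-2.00932324e-01,  9.79604649e-01,  9.36220396e-04, -2.38430496e-04]), 'contact_force': array([ 0.67172268, -0.25465145,  0.4874398 ]), 'wrist_torque': array([-0.01090311, -0.00373138,  0.05713771]), 'gripper_width': 85.71021856323318}
```

View pics/scene0.png

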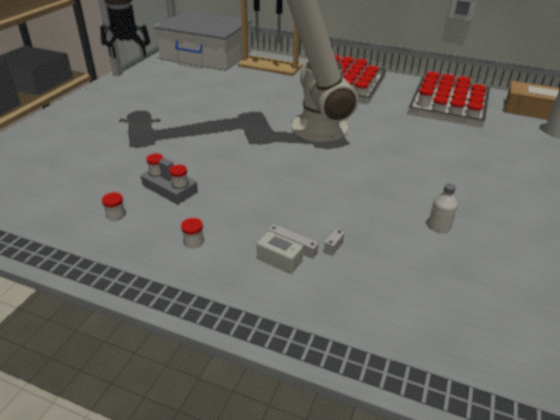

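View pics/top0.png

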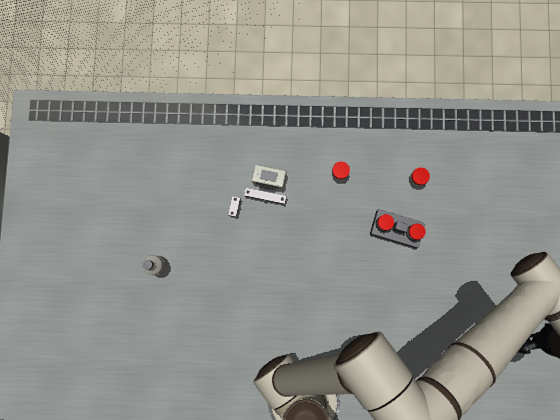

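The scene view shows the carrier near (168,180), cups at (113,205) and (192,232), the station near (290,245), and the bottle at (443,210). In the top view the carrier is at (398,228), the stops at (265,196) and (235,206), and the cups at (341,170) and (420,176). I'll enlarge the top view to read positions more closely.

Run:
```python
import cv2
im=cv2.imread("pics/top0.png")
c=im[155:225,220:295]; cv2.imwrite("pics/st.png",cv2.resize(c,None,fx=8,fy=8,interpolation=cv2.INTER_CUBIC))
c=im[200:255,362:432]; cv2.imwrite("pics/ca.png",cv2.resize(c,None,fx=8,fy=8,interpolation=cv2.INTER_CUBIC))
```

```text
(no output)
```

View pics/st.png

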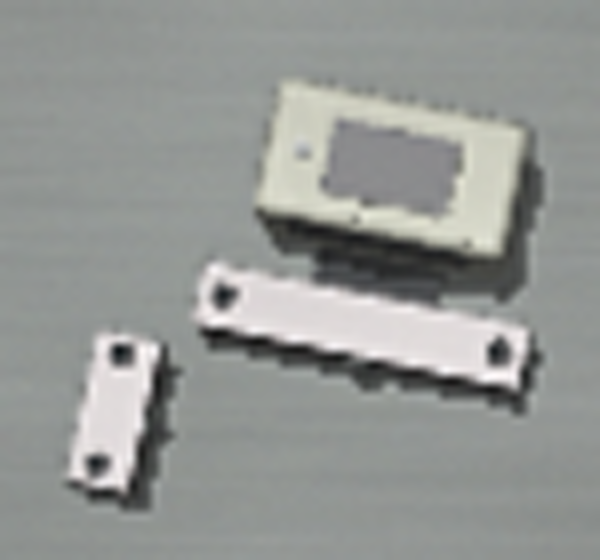

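View pics/ca.png

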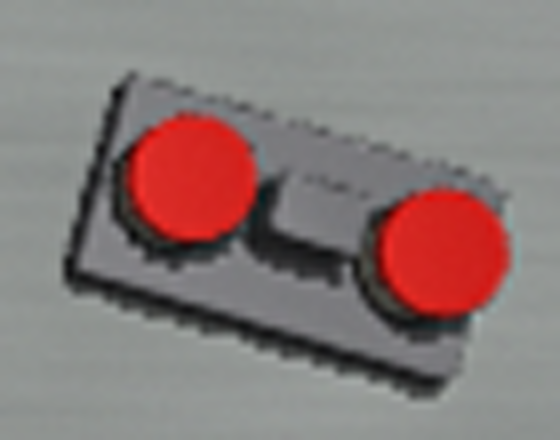

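```bash
cat > h.py <<'E'
import numpy as np
def bp(d,uv,z):
    K,R,t=d["K"],d["R"],d["t"]
    r=R.T@np.linalg.inv(K)@np.array([uv[0],uv[1],1.]); c=-R.T@t
    return c+r*(z-c[2])/r[2]
def crop(p,off,s=8): return ((p[0]+.5)/s-.5+off[0],(p[1]+.5)/s-.5+off[1])
def proj(d,X):
    p=d["K"]@(d["R"]@np.asarray(X,float)+d["t"]); return p[:2]/p[2]
E
python3 - <<'E'
from h import *
d=np.load("top0.npz")
for n,p in dict(LfarL=(210,262),LfarR=(530,328),LnR=(518,390),LnL=(197,325),SfarL=(100,333),SfarR=(160,342),SnR=(128,493),SnL=(70,483)).items(): print(n,bp(d,crop(p,(220,155)),36).round(1))
for n,p in dict(lid1=(193,178),lid2=(444,253)).items(): print(n,bp(d,crop(p,(362,200)),90).round(1))
for n,p in dict(c1=(130,72),c2=(505,192),c3=(440,378),c4=(75,262)).items(): print(n,bp(d,crop(p,(362,200)),40).round(1))
for n,p in dict(a=(341,170),b=(420,176)).items(): print(n,bp(d,p,60).round(1))
E
```

```text
LfarL [644.5 195.5  36. ]
LfarR [621.8  70.1  36. ]
LnR [597.4  74.   36. ]
LnL [619.6 199.6  36. ]
SfarL [615.5 237.3  36. ]
SfarR [612.5 213.8  36. ]
SnR [553.1 223.9  36. ]
SnL [556.4 246.5  36. ]
lid1 [ 542.3 -229.4   90. ]
lid2 [ 516.9 -322.    90. ]
c1 [ 588.1 -214.3   40. ]
c2 [ 545.5 -357.7   40. ]
c3 [ 473.6 -332.8   40. ]
c4 [ 514.2 -193.8   40. ]
a [701.8 -97.5  60. ]
b [ 689.2 -338.7   60. ]
```

Emit:
drive_tool([
  [[0,0,0],-10.3],
  [[0,0,0],-10.3],
  [[0,0,0],-10.3],
  [[0,0,0],-10.3],
  [[0,0,0],-10.3],
  [[0,0,0],0],
  [[0,0,0],0],
], fingers=-1)

```text
clock: 0.98
position: [246.1, -574.3, 256.0]
ee_rot: [-0.606, 0.796, 0.0, 0.0]
contact_force: [-0.3, 0.1, -0.1]
gripper_width: 85.6
```

Emit:
drive_tool([
  [[-0.018,-0.01,0.003],0],
  [[-0.036,-0.02,0.005],0],
  [[-0.036,-0.02,0.006],0],
  [[-0.036,-0.02,0.006],0],
  [[-0.036,-0.02,0.006],0],
  [[-0.036,-0.02,0.006],0],
  [[-0.036,-0.02,0.006],0],
  [[-0.036,-0.02,0.006],0],
  [[-0.036,-0.02,0.006],0],
  [[-0.036,-0.018,0.006],0],
  [[-0.02,-0.011,0.004],0],
  [[0,0,0],0],
])

```text
clock: 2.48
position: [534.4, -276.4, 195.8]
ee_rot: [-0.607, 0.794, 0.0, -0.0]
contact_force: [-0.0, 0.2, 0.5]
gripper_width: 85.4
```

Run:
```python
from bench import arm
import cv2, numpy as np
for n in ["wrist","top"]:
    d=arm.get_image(n); cv2.imwrite(f"pics/{n}1.png",d["image"][:,:,::-1]); np.savez(f"{n}1.npz",**d)
print(arm.read_state())
```

```text
{'clock': 2.575, 'joints': array([-2.11252763e-01,  3.92601304e-01, -1.38216009e-01,  6.12121994e-05,
       -1.04035915e+00, -5.62003565e-02]), 'joint_vel': array([-0.01889637, -0.00574154, -0.00166912,  0.00111765, -0.00173104,
        0.0017375 ]), 'joint_efforts': array([ 5.94356451e-01, -3.79038119e+01,  1.75124878e+01,  3.86483476e+00,
        1.12983707e-02, -5.58979955e-03]), 'position': array([ 533.38585392, -277.83392598,  196.29780019]), 'ee_rot': array([-6.06528600e-01,  7.95061646e-01,  1.27238337e-04, -1.43640087e-04]), 'contact_force': array([-0.71936398, -0.44777851,  0.41603182]), 'wrist_torque': array([-0.04778185,  0.03278622,  0.00952511]), 'gripper_width': 85.61004040051691}
```

View pics/wrist1.png

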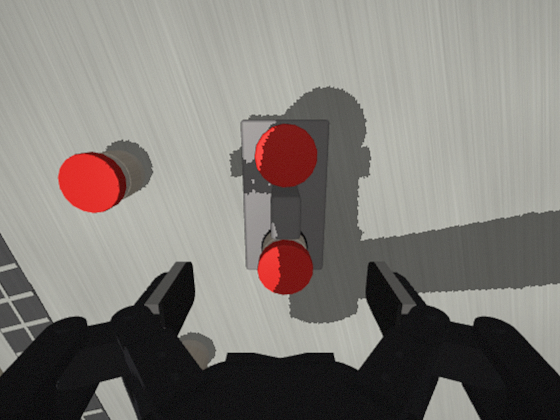

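View pics/top1.png

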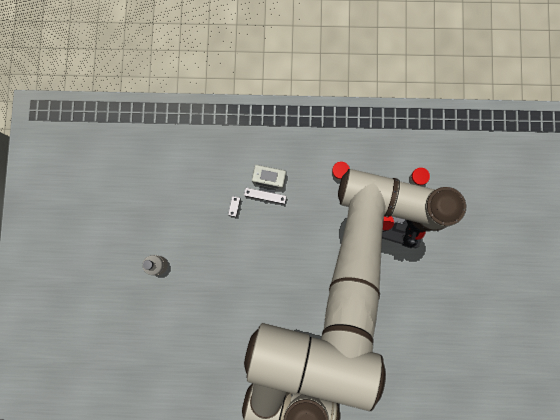

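The wrist view shows the lids at about (286,155) and (285,267). The base corners are (242,121), (329,121) and (247,268). In the top view the arm hides part of the carrier and the cups are undisturbed.

Run:
```python
from h import *
d=np.load("wrist1.npz")
a=bp(d,(286,155),90);b=bp(d,(285,267),90)
print(a,b,(a+b)/2,np.linalg.norm(a-b),np.degrees(np.arctan2(*(a-b)[:2])))
for p in [(242,121),(329,121),(247,268),(324,268)]: print(bp(d,p,40).round(1))
for p in [(271,236),(298,236),(272,196),(300,196)]: print(bp(d,p,95).round(1))
print(-d["R"].T@d["t"])
```

```text
[ 518.72674503 -322.66158386   90.        ] [ 543.55995013 -232.44253701   90.        ] [ 531.14334758 -277.55206044   90.        ] 93.57437944916059 -164.61018925378565
[ 549.2 -356.1   40. ]
[ 474.5 -335.8   40. ]
[ 587.7 -215.7   40. ]
[ 510.9 -194.8   40. ]
[ 546.7 -264.6   95. ]
[ 525.9 -258.9   95. ]
[ 537. -296.   95.]
[ 516.3 -290.4   95. ]
[ 516.87611177 -348.42631795  313.51396174]
```

Emit:
drive_tool([
  [[0,0.0028,0.01],0],
  [[0,0,0.02],0],
  [[0,0,0.02],0],
  [[0,0,0.02],0],
  [[0,0,0.02],0],
  [[0,0,0.015],0],
  [[0,0,0.01],0],
  [[0,0,0.004],0],
  [[0,0,0],0],
  [[0,0,0],0],
])

```text
clock: 3.82
position: [531.4, -277.2, 78.0]
ee_rot: [-0.607, 0.795, -0.001, 0.0]
contact_force: [-0.8, 1.0, 0.6]
gripper_width: 85.2
```

Emit:
drive_tool([
  [[0,0,0],0],
  [[0,0,0],0],
  [[0,0,0],0],
  [[0,0,0],0],
  [[0,0,0],0],
  [[0,0,0],0],
  [[0,0,0],0],
  [[0,0,0],0],
], fingers=1)

```text
clock: 4.82
position: [531.0, -277.1, 77.5]
ee_rot: [-0.607, 0.795, -0.0, 0.0]
contact_force: [-1.2, 1.0, 2.9]
gripper_width: 23.2
```

Run:
```python
from bench import arm
import cv2, numpy as np
for n in ["wrist"]:
    d=arm.get_image(n); cv2.imwrite(f"pics/{n}2.png",d["image"][:,:,::-1]); np.savez(f"{n}2.npz",**d)
for i in range(3): s=arm.read_state();print(s["clock"],s["position"],s["ee_rot"],s["contact_force"],s["wrist_torque"],s["gripper_width"])
```

```text
4.875 [ 531.02415576 -277.10359304   77.48076345] [-6.06659072e-01  7.94962114e-01 -7.58065854e-05  3.70446772e-05] [-0.47195918  1.54612752  3.81293518] [0.24614202 0.19039533 0.00662416] 23.303622800345703
4.875 [ 531.02415576 -277.10359304   77.48076345] [-6.06659072e-01  7.94962114e-01 -7.58065854e-05  3.70446772e-05] [-0.47195918  1.54612752  3.81293518] [0.24614202 0.19039533 0.00662416] 23.303622800345703
4.875 [ 531.02415576 -277.10359304   77.48076345] [-6.06659072e-01  7.94962114e-01 -7.58065854e-05  3.70446772e-05] [-0.47195918  1.54612752  3.81293518] [0.24614202 0.19039533 0.00662416] 23.303622800345703
```

View pics/wrist2.png

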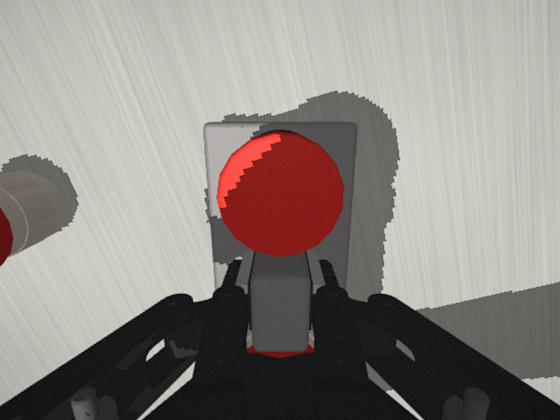

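The bar is gripped at 23 mm with only a slight downward press. The jaws straddle it cleanly around (282,310) and the lids are untouched. Next I'll slide the carrier and turn it to the station's yaw.

Emit:
drive_tool([
  [[0,0.002,0],-1.3],
  [[-0.004,0.005,0],-2],
  [[-0.008,0.008,0],-2],
  [[-0.012,0.01,0],0],
  [[-0.016,0.01,0],0],
  [[-0.02,0.008,0],0],
  [[-0.02,0.005,0],0],
  [[-0.02,0.002,0],0],
  [[-0.02,0,0],0],
  [[-0.015,0,0],0],
  [[-0.01,0,0],0],
  [[-0.005,0,0],0],
])

```text
clock: 6.38
position: [508.3, -119.5, 77.5]
ee_rot: [-0.643, 0.766, 0.0, -0.0]
contact_force: [-0.1, -2.3, 5.3]
gripper_width: 23.4
```

Emit:
drive_tool([
  [[-0.01,0,0],0],
  [[-0.02,0,0],0],
  [[-0.025,0,0],0],
  [[-0.025,0,0],0],
  [[-0.03,0,0],0],
  [[-0.03,0,0],0],
  [[-0.03,0,0],0],
  [[-0.025,0,0],0],
  [[-0.02,0,0],0],
  [[-0.015,0,0],0],
  [[-0.007,0,0],0],
  [[0,0,0],0],
])

```text
clock: 7.88
position: [549.9, 114.3, 77.5]
ee_rot: [-0.643, 0.766, 0.0, 0.0]
contact_force: [-1.8, 2.6, 5.4]
gripper_width: 23.2
```

Run:
```python
from bench import arm
import cv2, numpy as np
for n in ["wrist","top","scene"]:
    d=arm.get_image(n); cv2.imwrite(f"pics/{n}3.png",d["image"][:,:,::-1]); np.savez(f"{n}3.npz",**d)
s=arm.read_state();print(s["clock"],s["position"],s["ee_rot"],s["contact_force"],s["wrist_torque"],s["gripper_width"])
im=cv2.imread("pics/top3.png")[155:225,220:295]; cv2.imwrite("pics/top3c.png",cv2.resize(im,None,fx=8,fy=8,interpolation=cv2.INTER_CUBIC))
im=cv2.imread("pics/scene3.png")[200:280,250:355]; cv2.imwrite("pics/scene3c.png",cv2.resize(im,None,fx=7,fy=7,interpolation=cv2.INTER_CUBIC))
```

```text
8.025 [549.90173759 114.22386906  77.5021875 ] [-6.42681406e-01  7.66133258e-01  2.18204145e-04  6.26964675e-04] [-0.75621684  1.51950602  4.46360154] [0.63314117 0.30643088 0.06903095] 23.20855677407787
```

View pics/wrist3.png

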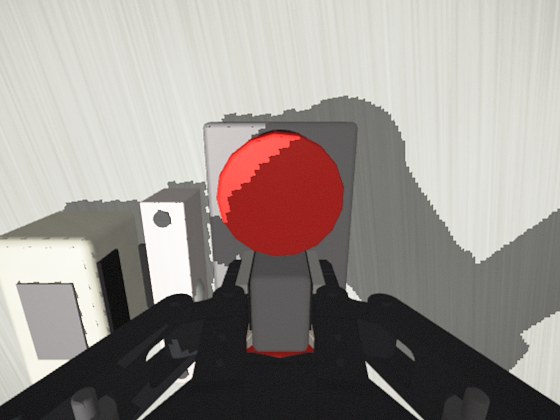

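View pics/top3c.png

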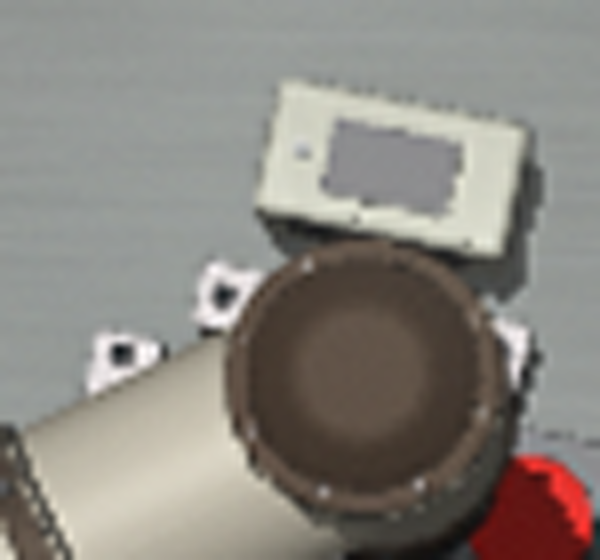

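View pics/scene3c.png

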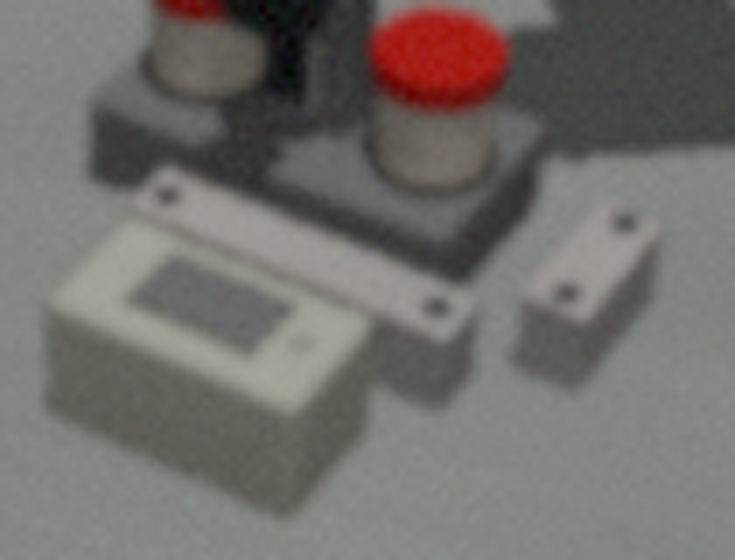

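Run:
```python
import cv2
im=cv2.imread("pics/wrist3.png")[110:310,100:360]; cv2.imwrite("pics/wrist3c.png",cv2.resize(im,None,fx=3,fy=3,interpolation=cv2.INTER_CUBIC))
```

```text
(no output)
```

View pics/wrist3c.png

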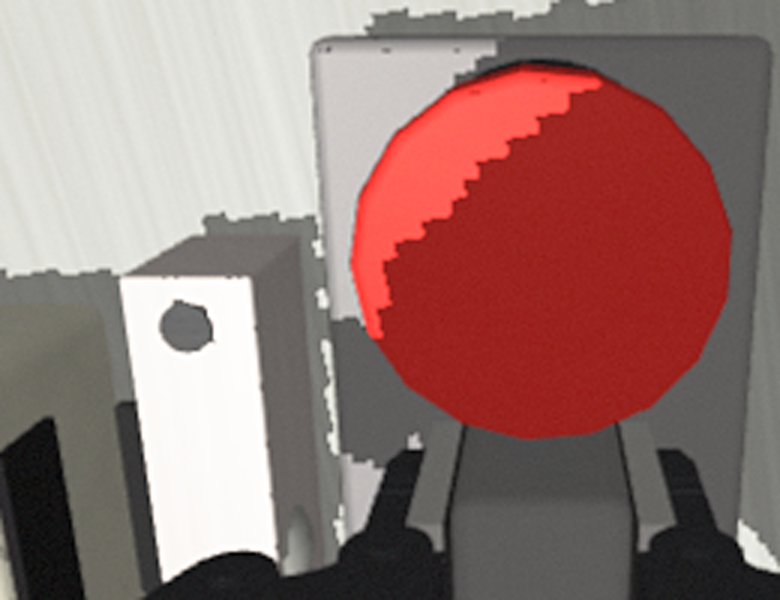

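Run:
```python
from h import *
d=np.load("wrist3.npz")
f=lambda p,z: bp(d,crop(p,(100,110),3),z)[:2]
def ang(a,b): return np.degrees(np.arctan2(*(b-a)))-0
for n,a,b,z in [("outer",(120,277),(160,588),36),("face",(250,278),(278,560),36),("car",(312,60),(343,530),40),("carR",(771,60),(738,530),40)]:
    A,B=f(a,z),f(b,z); print(n,A.round(1),B.round(1),ang(A,B).round(2))
# gap
A,B=f((250,278),36),f((278,560),36); C,D=f((312,60),40),f((343,530),40)
u=(B-A)/np.linalg.norm(B-A); n=np.array([u[1],-u[0]])
print("gap",(A-C)@n,(A-D)@n, "end", (f((540,37),40)-A)@u)
```

```text
outer [623.9  70.6] [636.8 137. ] 10.95
face [600.  75.] [610.7 134.8] 10.09
car [577.8  38.9] [594.3 128. ] 10.48
carR [501.2  52.4] [516.6 141.8] 9.8
gap 15.544871814652886 14.940974255727433 end -43.28788367106178
```

The wrist close-up shows the long stop's face edge from (183,202) to (192,296), parallel to the carrier side within about 0.5°. The gap is about 15 mm and about 33 mm remains along y, which agrees with the first estimate. I'll close in on both.

Emit:
drive_tool([
  [[-0.005,0,0],0],
  [[-0.01,0.0,0],0],
  [[-0.008,0,0],0],
  [[-0.003,-0.003,0],0],
  [[0,-0.004,0],0],
  [[0,-0.003,0],0],
  [[0,0,0],0],
  [[0,0,0],0],
])

```text
clock: 9.02
position: [563.7, 137.1, 77.5]
ee_rot: [-0.642, 0.766, 0.0, -0.0]
contact_force: [-1.5, -0.7, 6.3]
gripper_width: 23.6
```

Emit:
drive_tool([
  [[0,-0.001,0],0],
  [[0,-0.001,0],0],
  [[0,0,0],0],
  [[0,0,0],0],
])

```text
clock: 9.52
position: [564.8, 136.8, 77.5]
ee_rot: [-0.642, 0.766, 0.001, -0.001]
contact_force: [-5.4, 1.4, 8.2]
gripper_width: 23.3
```

Emit:
drive_tool([
  [[0,-0.001,0],0],
  [[0,-0.001,0],0],
  [[0,0,0],0],
  [[0,0,0],0],
])

```text
clock: 10.02
position: [566.0, 136.5, 77.6]
ee_rot: [-0.642, 0.766, 0.001, -0.002]
contact_force: [-7.8, 0.9, 10.6]
gripper_width: 23.1
```

Emit:
drive_tool([
  [[0,-0.001,0],0],
  [[0,-0.001,0],0],
  [[0,0,0],0],
  [[0,0,0],0],
])

```text
clock: 10.52
position: [567.7, 136.2, 77.6]
ee_rot: [-0.642, 0.766, 0.001, -0.002]
contact_force: [-7.2, 2.7, 11.1]
gripper_width: 23.3
```

Emit:
drive_tool([
  [[0,-0.001,0],0],
  [[0,0,0],0],
  [[0,0,0],0],
])

```text
clock: 10.9
position: [568.4, 136.0, 77.6]
ee_rot: [-0.642, 0.766, 0.001, -0.002]
contact_force: [-7.4, 2.2, 11.4]
gripper_width: 23.5
```

```bash
cat > st.py <<'E'
from bench import arm
import numpy as np
s=arm.read_state(); c,si=np.cos(np.radians(10)),np.sin(np.radians(10))
M=np.array([[c,-si],[si,c]])
print(s["clock"],"pos_st",M@(s["position"][:2]-[621.8,211]),"z",s["position"][2],"F_st",M@s["contact_force"][:2],"Fz",s["contact_force"][2],"T",s["wrist_torque"],s["ee_rot"])
E
python3 st.py
```

```text
10.9 pos_st [-39.51990228 -83.14666265] z 77.59420833720127 F_st [-7.70107573  0.87003263] Fz 11.395109166294517 T [0.91503101 2.27761579 0.07679127] [-0.64248503  0.7662939   0.00132034 -0.00221174]
```

Emit:
drive_tool([
  [[0,-0.001,0],0],
  [[0,0,0],0],
  [[0,0,0],0],
])

```text
clock: 11.28
position: [568.7, 136.0, 77.6]
ee_rot: [-0.642, 0.766, 0.002, -0.003]
contact_force: [-11.2, 3.8, 12.9]
gripper_width: 23.5
```

Emit:
drive_tool([
  [[0,-0.001,0],0],
  [[0,0,0],0],
  [[0,0,0],0],
])

```text
clock: 11.65
position: [568.8, 135.9, 77.7]
ee_rot: [-0.642, 0.766, 0.002, -0.003]
contact_force: [-14.0, 5.5, 15.4]
gripper_width: 23.4
```

```bash
python3 st.py
```

```text
11.65 pos_st [-39.15330731 -83.1244598 ] z 77.69003124036244 F_st [-14.788711     2.99952012] Fz 15.441337271768196 T [1.67555683 3.67197605 0.04163028] [-0.6422459   0.76648779  0.00228361 -0.00338351]
```

The long side has seated: position has stopped and force is rising. Now the side stop.

Emit:
drive_tool([
  [[-0.001,0.0005,0],0],
  [[-0.001,0,0],0],
  [[-0.001,0,0],0],
  [[-0.001,0,0],0],
  [[0,0,0],0],
  [[0,0,0],0],
])

```text
clock: 12.4
position: [569.0, 137.0, 77.7]
ee_rot: [-0.642, 0.767, 0.001, -0.005]
contact_force: [-11.0, -5.2, 15.3]
gripper_width: 23.6
```

Emit:
drive_tool([
  [[-0.001,0,0],0],
  [[-0.001,0,0],0],
  [[0,0,0],0],
  [[0,0,0],0],
])

```text
clock: 12.9
position: [569.3, 138.9, 77.7]
ee_rot: [-0.642, 0.767, 0.001, -0.005]
contact_force: [-10.7, -5.4, 16.1]
gripper_width: 23.2
```

Emit:
drive_tool([
  [[-0.001,0,0],0],
  [[-0.001,0,0],0],
  [[0,0,0],0],
  [[0,0,0],0],
])

```text
clock: 13.4
position: [569.6, 140.7, 77.7]
ee_rot: [-0.642, 0.767, 0.001, -0.005]
contact_force: [-11.2, -6.5, 15.3]
gripper_width: 23.0
```

```bash
python3 st.py
```

```text
13.4 pos_st [-39.17314764 -78.32098777] z 77.66681380875883 F_st [-9.9179587  -8.35005637] Fz 15.34516979088468 T [-1.17978047e+00  2.68612620e+00 -2.26359505e-03] [-0.64184673  0.7668137   0.00131512 -0.00527268]
```

Emit:
drive_tool([
  [[-0.001,0,0],0],
  [[-0.001,0,0],0],
  [[0,0,0],0],
  [[0,0,0],0],
])

```text
clock: 13.9
position: [569.8, 141.9, 77.7]
ee_rot: [-0.642, 0.767, 0.001, -0.006]
contact_force: [-10.0, -8.9, 15.7]
gripper_width: 23.2
```

Emit:
drive_tool([
  [[-0.001,0,0],0],
  [[-0.001,0,0],0],
  [[0,0,0],0],
  [[0,0,0],0],
])

```text
clock: 14.4
position: [570.1, 143.6, 77.8]
ee_rot: [-0.642, 0.767, 0.001, -0.006]
contact_force: [-10.6, -10.2, 17.1]
gripper_width: 23.2
```

```bash
python3 st.py
```

```text
14.4 pos_st [-39.16230491 -75.37166808] z 77.77408534802636 F_st [ -8.64293048 -11.9116652 ] Fz 17.132241652751592 T [-2.00685527  2.55260633 -0.03569111] [-0.64176898  0.7668731   0.00102193 -0.00609857]
```

Emit:
drive_tool([
  [[-0.001,0,0],0],
  [[0,0,0],0],
  [[0,0,0],0],
])

```text
clock: 14.78
position: [570.3, 144.4, 77.8]
ee_rot: [-0.642, 0.767, 0.001, -0.006]
contact_force: [-10.4, -10.9, 17.0]
gripper_width: 23.3
```

Emit:
drive_tool([
  [[-0.001,0,0],0],
  [[0,0,0],0],
  [[0,0,0],0],
])

```text
clock: 15.15
position: [570.3, 144.6, 77.8]
ee_rot: [-0.642, 0.767, 0.001, -0.007]
contact_force: [-11.3, -12.0, 17.3]
gripper_width: 23.5
```

```bash
python3 st.py
```

```text
15.15 pos_st [-39.18887924 -74.32639993] z 77.76211159696511 F_st [ -9.02344208 -13.72744117] Fz 17.348110628998306 T [-2.88954973  2.41411276  0.06736975] [-6.41894261e-01  7.66761319e-01  7.31548796e-04 -6.94999473e-03]
```

Emit:
drive_tool([
  [[-0.001,-0.0005,0],0],
  [[0,0,0],0],
  [[0,0,0],0],
])

```text
clock: 15.52
position: [570.4, 144.7, 77.8]
ee_rot: [-0.642, 0.767, 0.001, -0.008]
contact_force: [-10.5, -15.3, 19.3]
gripper_width: 23.3
```

```bash
python3 st.py
python3 - <<'E'
from bench import arm
import cv2, numpy as np
for n in ["wrist","top","scene"]:
    d=arm.get_image(n); cv2.imwrite(f"pics/{n}4.png",d["image"][:,:,::-1]); np.savez(f"{n}4.npz",**d)
im=cv2.imread("pics/scene4.png")[200:280,250:355]; cv2.imwrite("pics/scene4c.png",cv2.resize(im,None,fx=7,fy=7,interpolation=cv2.INTER_CUBIC))
im=cv2.imread("pics/wrist4.png")[110:310,100:360]; cv2.imwrite("pics/wrist4c.png",cv2.resize(im,None,fx=3,fy=3,interpolation=cv2.INTER_CUBIC))
E
python3 st.py
```

```text
15.525 pos_st [-39.14649928 -74.23948248] z 77.83466119070036 F_st [ -7.68481856 -16.86734607] Fz 19.289689628400023 T [-3.44399685  2.66066113  0.18493585] [-6.41865913e-01  7.66775355e-01  7.57142799e-04 -7.94559072e-03]
15.675 pos_st [-39.16278544 -74.26929515] z 77.79479412917543 F_st [ -8.37339265 -17.71333454] Fz 18.911732995010265 T [-3.46249091  2.63939239  0.17405077] [-0.6418386   0.76679784  0.00077361 -0.00798116]
```

View pics/scene4c.png

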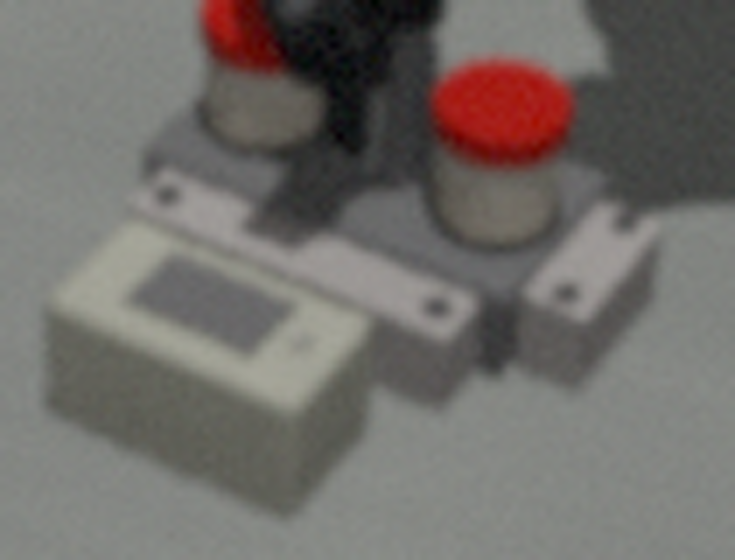

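View pics/wrist4c.png

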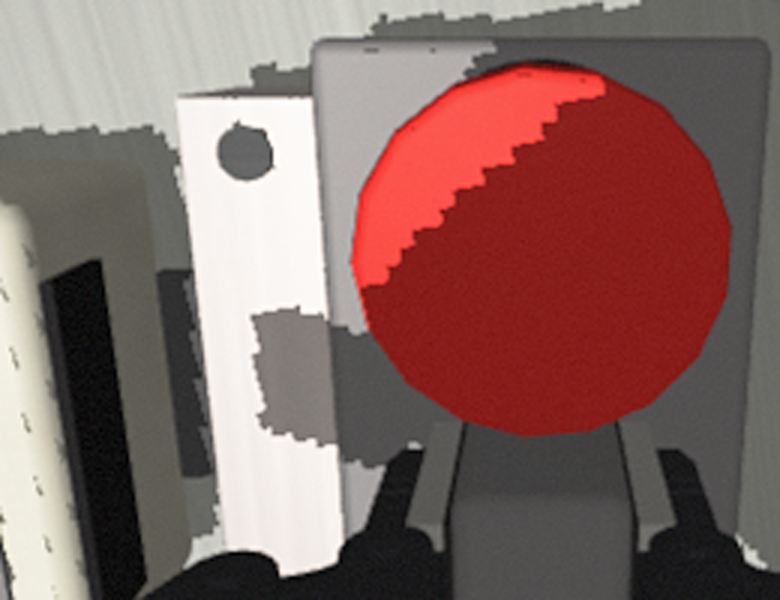

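View pics/top4.png

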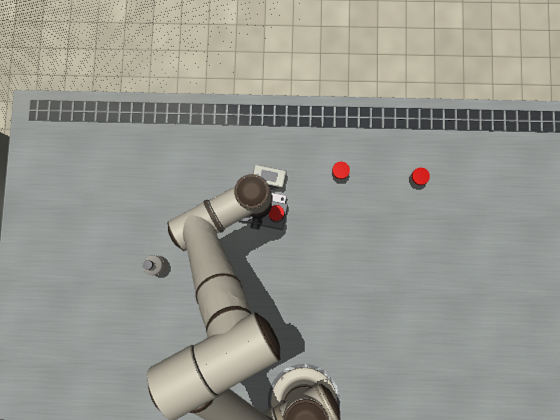

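Emit:
drive_tool([
  [[0,-0.001,0],0],
  [[0,0,0],0],
  [[0,0,0],0],
  [[0,0,0],0],
])

```text
clock: 16.18
position: [570.4, 144.7, 77.9]
ee_rot: [-0.642, 0.767, 0.001, -0.009]
contact_force: [-14.2, -12.5, 20.0]
gripper_width: 23.1
```

```bash
python3 st.py
python3 - <<'E'
import cv2
im=cv2.imread("pics/top4.png")[180:240,225:300]; cv2.imwrite("pics/top4c.png",cv2.resize(im,None,fx=8,fy=8,interpolation=cv2.INTER_CUBIC))
E
```

```text
16.175 pos_st [-39.06591906 -74.26088558] z 77.8521417451396 F_st [-11.76382838 -14.80622595] Fz 20.00095959255346 T [-3.06529194  3.40062631  0.17956419] [-0.64181538  0.76680962  0.00126    -0.00862724]
```

View pics/top4c.png

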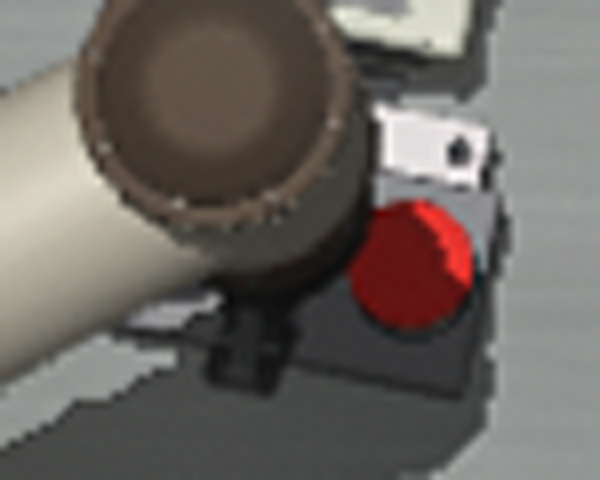

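```bash
python3 -c "
from bench import arm
print(arm.job_done())"; python3 st.py
```

```text
the job is handed in; nothing more can be done
None
the job is handed in; nothing more can be done
```

The carrier is in the reader corner, pressed against both stops, and the job was handed in at about 16 s with the grip and push still held. I gripped it by its bar, turned it about 5° to the station's angle and slid it without lifting. I seated it on the long stop first, then on the side stop.

**Push:** The final readings were about 12 N into the long stop and 15 N into the side stop, against 4.6 N of spring force from each plunger. The last 1 mm commands moved the tool only about 0.1 mm while the force rose, so both faces are in contact. The plungers' travel can't be read directly, so I inferred it from this.

**Position:** The tool ended within 1 mm of the home point I estimated from the images. The pictures showed no gap at either stop, and the loose cups and the bottle stood where they had been.

**Off-nominal:** The tool leaned roughly 1° under the push, and about 20 N pressed down on the carrier. The tool rose only 0.35 mm, so I judged the carrier flat on its feet, but I had no direct view of the feet.

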